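# Hold the magnifier over the carved block for inspection

## Robot

A 6-joint arm with a two-finger parallel gripper is mounted at the origin on the work surface. World frame = base frame: x ahead of the robot, y to its left, z up, the work surface at z = 0. Lengths are in m, angles in rad, forces in N, time in s.
With the tool pointing down it reaches from about 0.3 to 0.85 m from the base axis. Payload 5.4 kg.
Tool frame: the origin (TCP) lies midway between the tips of the shut fingers; the grasp point (between the pads) lies 19 mm behind it; y points along the fingers, z is the direction in which the jaws open and shut, and the axes are right-handed (so a half turn about y gives the same grasp; the last joint's range is limited). The gripper opens to 85 mm and grips with 20 to 120 N. Pads are 22 mm wide; open, the fingers measure 114 mm over their backs; the gripper's body (76 mm by 85 mm) begins 54 mm behind the grasp point. The pads swing forward as they close: fully open they stand 13 mm farther back than shut.
Start: joints at [0.955, 0.158, 1.597, -0, 1.386, -0.21], TCP at [0.227, 0.528, 0.231] pointing down, gripper open.
Joint ranges: [-2.91, 2.91], [-0.94, 2.29], [0.18, 2.7], [-1.29, 4.43], [0.17, 2.64], [-3, 3]. Speed limits (rad/s): [2.57, 2.57, 3.14, 3.14, 3.14, 3.14].

## Interface

Orientations are given as a rotation vector (axis times angle).
In Python, from workcell import sensors, read_camera, camera_params, env gives the robot as it stands. The module is installed in compiled form; this text tells all that it offers.
- The arm moves only by the tool jog_arm, never from a script. Its argument "moves" is a list of rows, each a list of 3 entries, a list of its own where there are three numbers: the shift along the world's x, y, z in m, then the turn about the world's z in degrees, then the closure, from 0 (fully open) to 1 (shut). In form: [[[tx, ty, tz], yaw, grip], ...]. A call has 1 to 8 rows; each row shifts and turns the commanded pose from where the row before left it; what a row does not reach is not made up. A row lasts 1/8 s, in which the tool goes at most 62.5 mm and 10.7 degrees, less where a joint would pass 70% of its speed; a pose out of reach is approached as far as the arm can. A call is refused whole if a number of a shift passes 0.0625 or a number of a turn 10.7, either way. A call with a gripper value outside its range is refused whole. The fingers move at their own pace and stop on an object; the grip force is fixed at half the most. Time passes only in rows, so rows that do not move let the fingers close. It gives the time, the measured TCP pose, the force and the opening at its end, in the units of the state.
- sensors.read_state(): the state, without advancing time (a new reading comes with each control period).
- read_camera(name): name is "scene" or "top" or "wrist"; returns the picture (400x640x3 uint8, red, green, blue); there is no depth.
- camera_params(name): a dict with "K" (3x3 intrinsics, pixels), "extrinsics" (4x4, takes a point from world to camera coordinates); the wrist camera has in their place "tool_from_camera" (4x4, takes a point from camera to tool coordinates, whose origin is the TCP and whose axes are the tool frame's). Camera axes: x right, y up, looking along -z (the intrinsics and any distortion apply to the point x, -y, -z); pixel columns grow to the right and rows downward; lengths in m; the calibration is good to about 2 mm. A picture is of the moment at which its call begins: read the wrist's pose just before it. camera_params takes no time and is no camera call.
- env.close_job(): hands the job in, once; it reports no verdict.
The state is a dict: "time": time; "joint_positions": joint angles; "joint_vel": joint speeds; "joint_torque": joint torques, N m; "tcp_pos": TCP position; "ee_rot": TCP orientation; "force": force on the tool from outside, world axes, zero at the start; "wrist_torque": the same for the moment, N m; "finger_gap": finger opening in m.
Only numpy, scipy, OpenCV 4.12 (cv2) and the standard library are available. Lean on these libraries where they do the work, as an engineer would, in place of code of your own. Each camera call takes 0.05 s, during which the arm holds its last target.

## Task

Pick up the rectangular magnifier by its blue handle, carry it up and over the rack of standing carving knives, and hold it level about 15 mm above the golden carved block for inspection, window centred over the block and long sides parallel (the handle may point either way). Never touch the golden block with the magnifier, and leave both blocks and the knives where they are. Finish while still holding the magnifier there, steady and touching nothing else.

Things in the scene. Friction and masses are not known exactly. Their poses are not given: they have to be found in the camera images.
- magnifier: Rectangular magnifier, 180 g: aluminium frame 110 x 64 x 12 mm round a clear 90 x 46 mm window; on one short side a blue bar handle 120 long, 18 wide, 20 mm tall. Origin: window centre, on the underside (one plane with the handle's). x along the long side, away from the handle (which spans x -175 to -55 mm); z up. Starts level on its rest, underside 30 mm above the table.
- magnifier_grip (a point): Point in the middle of the handle's thickness, 100 mm from the window's centre (at x -100, y 0, z +10 mm of the magnifier), close to the balance point; handle free on both sides and beneath. Axes as the magnifier's.
- rest: Fixed dark wooden rest under the magnifier: two 30 mm tall supports, at x = +50 mm (70 mm wide) and x = -160 mm (34 mm wide), on a strip 14 mm wide and 6 mm tall. Origin on the table under the window's centre, same axes as the magnifier at the start.
- rack: Fixed pale wooden tool rack 280 mm (x) x 50 mm (y) x 50 mm tall, standing between the magnifier and the blocks. Origin at the centre of its underside on the table, x along its length.
- knife_a: A carving knife standing handle-up in a hole of the rack (black handle): a 16 mm thick rod 115 mm long, its top 125 mm above the table, loose. Origin at its lower end, z up. Leave it alone.
- knife_b: A carving knife standing handle-up in a hole of the rack (green handle): a 16 mm thick rod 115 mm long, its top 125 mm above the table, loose. Origin at its lower end, z up. Leave it alone.
- knife_c: A carving knife standing handle-up in a hole of the rack (dark brown wooden handle): a 16 mm thick rod 115 mm long, its top 125 mm above the table, loose. Origin at its lower end, z up. Leave it alone.
- slab: Fixed black slab 300 (x) x 220 (y) x 12 mm tall carrying the two blocks. Origin at the centre of its underside on the table.
- golden_block: The block to inspect: golden-yellow wood with a zigzag leaf relief, 100 (x, long) x 50 (y) x 24 mm, 140 g, lying loose on the slab, carved face up. Origin at the centre of its underside, z up.
- golden_block_face (a point): Centre of the golden block's carved top face, 36 mm above the table; axes as the block's (x along the 100 mm side, z up).
- red_block: The other block, dark red wood with straight ridges, same size and mass, also loose on the slab (which of the two lies nearer the robot varies). Origin at the centre of its underside, x along the long side. Leave it alone.
Not all that is in view belongs to the job. There is more than one size of the golden_block; the one meant has the size given above. There is more than one size of the rest; the job needs the larger.

How it is judged:
By the outcome, as a careful person would: the job done as asked, in the order asked, and still so for the second after the job is handed in, while the arm keeps its last pose, push and grip.
It also fails if it takes over 40 s, if anything falls off the work surface, if the arm or the gripper's body presses on something with over 40 N, if the wrist force passes 120 N, or if a joint passes its speed limit or range.

## Working session

There is one attempt and no reset: what is moved stays moved. The work goes in short steps, Python scripts to look and compute and a tool call to move; the robot and the scene stay as the last step left them, time stands still between calls to the robot, and variables do not carry over. Pictures are saved under pics/ and viewed, and the job is handed in when it is done.

Besides the shell and the picture viewer there is one more tool, called after "Emit:" by a JSON object that holds its "api" and its "payload". jog_arm: Moves the arm, as the interface text tells. Its arguments: {"type":"object","properties":{"moves":{"type":"array","items":{"type":"array"}}},"required":["moves"]}

```bash
mkdir -p pics; python3 - <<'E'
from workcell import sensors, read_camera, camera_params, env
import cv2, numpy as np
s=sensors.read_state(); print({k:np.round(v,4).tolist() for k,v in s.items()})
for n in ["scene","top","wrist"]:
    im=read_camera(n); cv2.imwrite(f"pics/{n}0.png",im[:,:,::-1]); np.save(f"pics/{n}0.npy",im)
    p=camera_params(n); print(n,{k:np.round(v,4).tolist() for k,v in p.items()})
E
```

```text
{'time': 0.0, 'joint_positions': [0.9549, 0.1591, 1.5982, 0.0, 1.3862, -0.2101], 'joint_vel': [-0.002, -0.0004, 0.0006, -0.0002, -0.0006, -0.0004], 'joint_torque': [-0.0008, -39.6018, -33.1427, -0.0004, 0.0085, 0.0], 'tcp_pos': [0.2266, 0.5278, 0.2303], 'ee_rot': [-1.549, 0.319, -0.3178], 'force': [-0.1869, -0.0077, -0.2885], 'wrist_torque': [0.0544, 0.0434, -0.0178], 'finger_gap': 0.0854}
scene {'K': [[431.9882, 0.0, 320.4406], [0.0, 431.9882, 197.3338], [0.0, 0.0, 1.0]], 'extrinsics': [[-0.5974, 0.8019, 0.0098, 0.4794], [-0.4238, -0.3261, 0.845, 0.1685], [0.6808, 0.5007, 0.5347, -1.5202], [0.0, 0.0, 0.0, 1.0]]}
top {'K': [[387.0943, 0.0, 321.6448], [0.0, 387.0943, 205.3139], [0.0, 0.0, 1.0]], 'extrinsics': [[-0.0002, -0.9999, 0.0155, -0.1215], [0.9959, 0.0012, 0.0907, -0.6388], [-0.0907, 0.0154, 0.9958, -1.0214], [0.0, 0.0, 0.0, 1.0]]}
wrist {'K': [[315.128, 0.0, 323.8091], [0.0, 315.128, 195.9138], [0.0, 0.0, 1.0]], 'tool_from_camera': [[0.0005, -0.9652, -0.2614, -0.0674], [-0.0003, 0.2614, -0.9652, -0.1412], [1.0, 0.0006, -0.0001, -0.0], [0.0, 0.0, 0.0, 1.0]]}
```

View pics/top0.png

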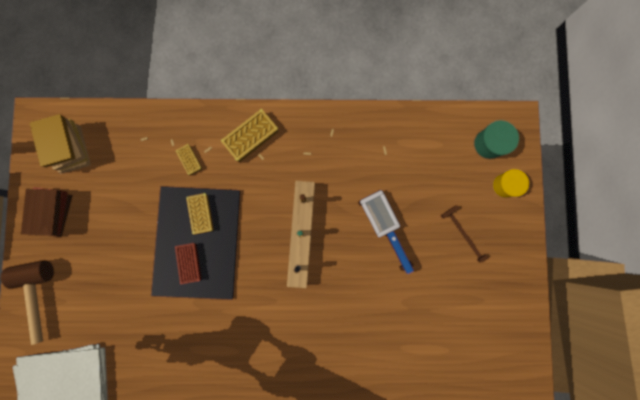

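View pics/scene0.png

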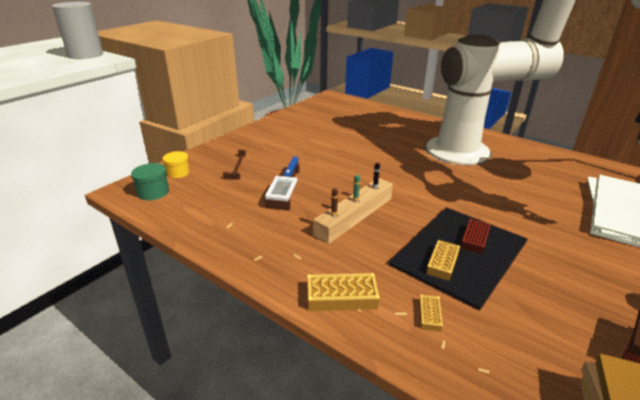

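View pics/wrist0.png

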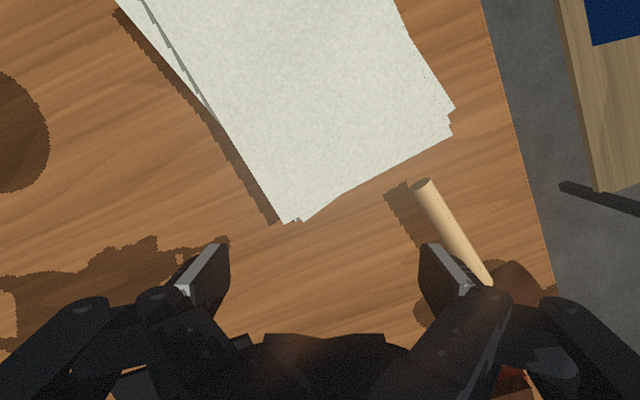

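The top view shows the golden block on the slab at about (200,213), the red block at (187,263) and the rack at (301,235) with knives at (303,198), (300,233) and (297,268). The magnifier frame is at (380,214) and its blue handle at (400,252). The golden blocks off the slab are distractors. Next I'll measure these positions.

```bash
cat > h.py <<'E'
import cv2, numpy as np
from scipy.spatial.transform import Rotation as R
from workcell import sensors, read_camera, camera_params
def cam(name,s=None):
    p=camera_params(name); K=np.array(p['K'])
    if name=='wrist':
        T=np.eye(4);T[:3,:3]=R.from_rotvec(s['ee_rot']).as_matrix();T[:3,3]=s['tcp_pos']
        W=T@np.array(p['tool_from_camera'])
    else: W=np.linalg.inv(np.array(p['extrinsics']))
    return K,W
def cast(uv,z,K,W):
    uv=np.atleast_2d(np.asarray(uv,float)); 
    d=np.c_[(uv[:,0]-K[0,2])/K[0,0],-(uv[:,1]-K[1,2])/K[1,1],-np.ones(len(uv))]@W[:3,:3].T
    o=W[:3,3]; return o+d*((z-o[2])/d[:,2])[:,None]
def proj(P,K,W):
    P=np.atleast_2d(P); c=(P-W[:3,3])@W[:3,:3]
    return np.c_[K[0,0]*c[:,0]/-c[:,2]+K[0,2],K[1,1]*-c[:,1]/-c[:,2]+K[1,2]]
def rect(mask,z,K,W,minA=60):
    cs,_=cv2.findContours(mask.astype(np.uint8),cv2.RETR_EXTERNAL,cv2.CHAIN_APPROX_NONE)
    out=[]
    for c in cs:
        if cv2.contourArea(c)<minA: continue
        g=cast(c[:,0,:],z,K,W)[:,:2]
        (x,y),(w,h),a=cv2.minAreaRect((g*1000).astype(np.float32))
        if w<h: a+=90; w,h=h,w
        a=(a+90)%180-90
        out.append((cv2.contourArea(c),c[:,0].mean(0).round(0).tolist(),[round(x,1),round(y,1)],[round(w,1),round(h,1)],round(a,1)))
    return sorted(out,key=lambda t:-t[0])
E
python3 - <<'E'
from h import *
im=np.load('pics/top0.npy'); K,W=cam('top'); h=cv2.cvtColor(im,cv2.COLOR_RGB2HSV)
H,S,V=[h[:,:,i].astype(int) for i in range(3)]
print(h[213,200],h[252,400],h[205,368],h[263,187],h[240,300],h[290,170],h[240,250])
def show(n,m,z):
    print(n); [print('  ',r) for r in rect(m,z,K,W)[:6]]
gold=(H>19)&(H<32)&(S>120)&(V>90)
show('gold',gold,.036)
show('blue',(H>100)&(H<125)&(S>120)&(V>60),.05)
show('white',(S<60)&(V>110),.042)
show('slab',(V<60),.012)
show('red',((H<6)|(H>172))&(S>120)&(V>40),.036)
show('rack',(H>10)&(H<24)&(S<140)&(V>150),.05)
b=im[170:310,140:440]; cv2.imwrite('pics/crop.png',cv2.resize(b[:,:,::-1],(0,0),fx=2.6,fy=2.6,interpolation=cv2.INTER_NEAREST))
E
```

```text
[ 20 167 150] [106 183 131] [ 17  35 133] [  6 167  99] [ 17 121 166] [15  9 57] [ 14 168 132]
gold
   (1313.0, [249.0, 135.0], [833.3, 77.4], [144.3, 75.2], -51.1)
   (1161.0, [51.0, 139.0], [815.7, 613.8], [121.1, 81.0], 17.2)
   (772.5, [511.0, 183.0], [701.8, -639.0], [100.0, 74.6], -89.9)
   (730.0, [199.0, 213.0], [616.4, 208.4], [105.0, 54.7], 11.1)
   (352.0, [188.0, 159.0], [763.7, 241.0], [76.0, 38.8], 29.1)
blue
   (213.5, [399.0, 251.0], [514.1, -327.6], [113.3, 19.0], 26.0)
white
   (55730.5, [455.0, 80.0], [893.4, -319.9], [1363.0, 774.9], 85.7)
   (3939.0, [60.0, 375.0], [199.1, 556.2], [218.1, 137.3], -84.1)
   (983.5, [380.0, 213.0], [616.6, -277.1], [111.4, 68.0], 26.3)
slab
   (8339.0, [197.0, 242.0], [540.4, 218.6], [292.0, 217.2], -2.6)
   (2127.5, [567.0, 142.0], [836.9, -814.1], [682.8, 33.7], 0.2)
   (624.5, [129.0, 12.0], [1189.8, 425.3], [133.9, 87.5], -89.4)
   (579.0, [60.0, 212.0], [618.5, 594.0], [123.3, 45.9], -9.4)
   (482.0, [609.0, 281.0], [428.0, -903.8], [184.4, 34.7], -85.5)
   (276.5, [42.0, 274.0], [455.3, 627.3], [68.9, 52.1], -21.0)
red
rack
   (1523.5, [300.0, 234.0], [562.4, -63.9], [280.3, 49.9], -4.3)
   (882.5, [379.0, 213.0], [615.6, -275.1], [108.4, 63.9], 26.1)
   (595.0, [632.0, 315.0], [345.9, -932.5], [133.0, 45.3], -4.3)
   (514.0, [594.0, 268.0], [469.6, -849.8], [145.2, 39.4], 89.9)
   (251.5, [29.0, 315.0], [355.1, 630.6], [151.5, 13.3], 11.5)
```

View pics/crop.png

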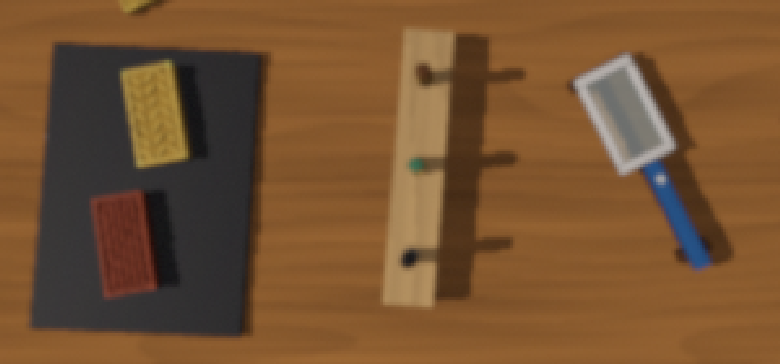

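```bash
python3 - <<'E'
from h import *
s=sensors.read_state(); M=R.from_rotvec(s['ee_rot']).as_matrix(); print(M.round(3))
z=M[:,2]; print('jaw z heading',np.degrees(np.arctan2(z[1],z[0])),'x heading',np.degrees(np.arctan2(M[1,0],M[0,0])))
K,W=cam('wrist',s); print('cam pos',W[:3,3], 'centre at z=.036',cast([320,150],.036,K,W))
# red in top
im=np.load('pics/top0.npy'); K,W=cam('top'); h=cv2.cvtColor(im,cv2.COLOR_RGB2HSV).astype(int)
m=((h[:,:,0]<9)|(h[:,:,0]>172))&(h[:,:,1]>120)&(h[:,:,2]>60); m[:, :160]=0; m[:,240:]=0;m[:230]=0
print(rect(m,.036,K,W))
print('knife tops',cast([[303,198],[300,233],[297,268]],.125,K,W).round(3))
E
```

```text
[[ 0.919 -0.001  0.395]
 [-0.395 -0.001  0.919]
 [-0.    -1.    -0.001]]
jaw z heading 66.74902647284465 x heading -23.251000272901386
cam pos [0.16490022 0.55467188 0.37178635] centre at z=.036 [[0.20018465 0.53466613 0.036     ]]
[(722.5, [187.0, 263.0], [484.0, 235.5], [101.6, 53.0], 10.0)]
knife tops [[ 0.648 -0.074  0.125]
 [ 0.562 -0.067  0.125]
 [ 0.477 -0.06   0.125]]
```

Emit:
{"api": "jog_arm", "payload": {"moves": [[[0.04, -0.04, 0], 4.3, 0], [[0.04, -0.04, 0], 4.3, 0], [[0.04, -0.04, 0], 4.3, 0], [[0.04, -0.04, 0], 4.3, 0], [[0.04, -0.04, 0], 4.3, 0], [[0.04, -0.04, 0], 4.3, 0], [[0.04, -0.04, 0], 4.3, 0], [[0.04, -0.04, 0], 4.3, 0]]}}

```text
time: 1.15
tcp_pos: [0.5479, 0.2068, 0.231]
ee_rot: [-1.565, -0.154, 0.155]
force: [0.5, 0.7, -0.7]
finger_gap: 0.0856
```

Emit:
{"api": "jog_arm", "payload": {"moves": [[[0, -0.01, 0], 0, 0], [[0, 0, 0], 0, 0]]}}

```text
time: 1.4
tcp_pos: [0.5465, 0.198, 0.2308]
ee_rot: [-1.565, -0.151, 0.153]
force: [0.2, 0.8, -1.2]
finger_gap: 0.0855
```

```bash
cat > look.py <<'E'
import sys
from h import *
s=sensors.read_state(); im=read_camera('wrist'); n=sys.argv[1]
cv2.imwrite(f'pics/{n}.png',im[:,:,::-1]); np.save(f'pics/{n}.npy',im); np.savez(f'pics/{n}_s.npz',tcp_pos=s['tcp_pos'],ee_rot=s['ee_rot'])
M=R.from_rotvec(s['ee_rot']).as_matrix(); print('t',s['time'],'tcp',np.round(s['tcp_pos'],4),'head',np.degrees(np.arctan2(M[1,0],M[0,0])).round(2),'tooly',M[:,1].round(4),'gap',s['finger_gap'],'F',np.round(s['force'],2))
E
python3 look.py w1; python3 - <<'E'
from h import *
s=np.load('pics/w1_s.npz'); im=np.load('pics/w1.npy'); K,W=cam('wrist',s)
h=cv2.cvtColor(im,cv2.COLOR_RGB2HSV).astype(int)
m=(h[:,:,0]>17)&(h[:,:,0]<32)&(h[:,:,1]>120)&(h[:,:,2]>110)
cv2.imwrite('pics/w1m.png',m*255)
for r in rect(m,.036,K,W,300): print(r)
E
```

```text
t 1.4 tcp [0.5465 0.198  0.2308] head 11.06 tooly [-1.3e-03  2.0e-04 -1.0e+00] gap 0.08546330383715899 F [ 0.17  0.77 -1.17]
(2391.0, [322.0, 237.0], [615.7, 209.3], [90.8, 41.2], 11.4)
(533.0, [234.0, 330.0], [762.4, 127.2], [54.0, 24.1], 41.0)
(416.0, [324.0, 329.0], [736.0, 237.0], [31.9, 30.4], -67.9)[ WARN:0@0.451] global loadsave.cpp:1063 imwrite_ Unsupported depth image for selected encoder is fallbacked to CV_8U.
```

View pics/w1.png

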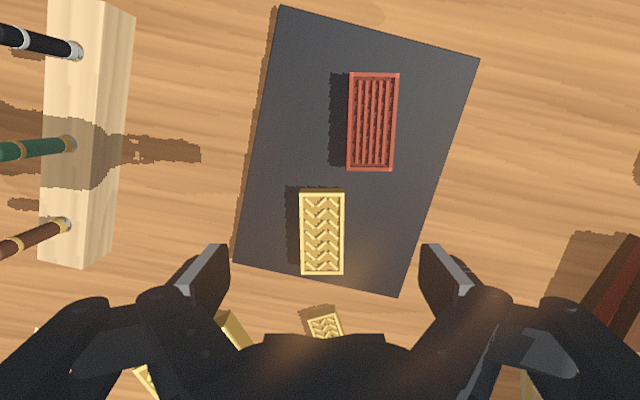

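View pics/w1m.png

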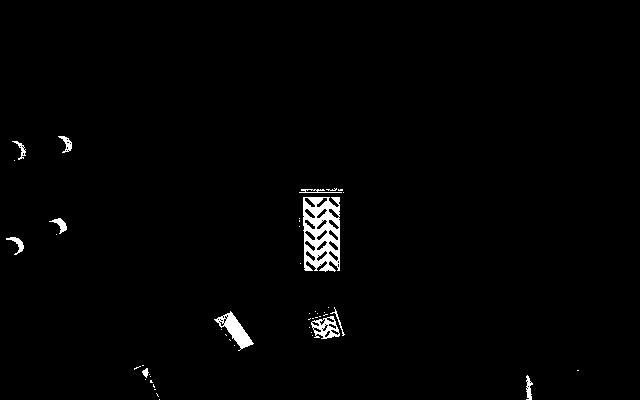

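Wrist view: the golden block is centred near (321,234), with the red block at (372,122) and the knives on the left. The two cameras agree on the block to within 1 mm: centre (0.616, 0.209), angle 11.3°. I'll move above the magnifier next.

Emit:
{"api": "jog_arm", "payload": {"moves": [[[-0.0025, -0.0575, 0], 1.7, 0], [[-0.0025, -0.0575, 0], 1.7, 0], [[-0.0025, -0.0575, 0], 1.7, 0], [[-0.0025, -0.0575, 0], 1.7, 0], [[-0.0025, -0.0575, 0], 1.7, 0], [[-0.0025, -0.0575, 0], 1.7, 0], [[-0.0025, -0.0575, 0], 1.7, 0], [[-0.0025, -0.0575, 0], 1.7, 0]]}}

```text
time: 2.45
tcp_pos: [0.5272, -0.2616, 0.2315]
ee_rot: [-1.544, -0.342, 0.341]
force: [1.2, 0.7, 0.8]
finger_gap: 0.0851
```

Emit:
{"api": "jog_arm", "payload": {"moves": [[[0, -0.058, 0], 1.5, 0], [[0, 0, 0], 0, 0], [[0, 0, 0], 0, 0]]}}

```text
time: 2.82
tcp_pos: [0.5274, -0.3179, 0.2311]
ee_rot: [-1.539, -0.36, 0.36]
force: [0.0, -0.1, 0.8]
finger_gap: 0.0854
```

```bash
python3 look.py w2; python3 - <<'E'
from h import *
s=np.load('pics/w2_s.npz'); im=np.load('pics/w2.npy'); K,W=cam('wrist',s)
h=cv2.cvtColor(im,cv2.COLOR_RGB2HSV).astype(int)
m=(h[:,:,0]>100)&(h[:,:,0]<125)&(h[:,:,1]>140)&(h[:,:,2]>100)
cv2.imwrite('pics/w2m.png',(m*255).astype(np.uint8))
for r in rect(m,.05,K,W,300): print('blue',r)
m=(h[:,:,1]<50)&(h[:,:,2]>150)
for r in rect(m,.042,K,W,300): print('white',r)
E
```

```text
t 2.825 tcp [ 0.5274 -0.3179  0.2311] head 26.32 tooly [-2.0e-04  1.1e-03 -1.0e+00] gap 0.08535787374312333 F [ 0.   -0.12  0.85]
white (4664.0, [320.0, 255.0], [614.7, -277.7], [108.0, 63.6], 26.4)
white (396.5, [131.0, 395.0], [896.2, -415.8], [68.4, 24.4], -63.7)
```

View pics/w2.png

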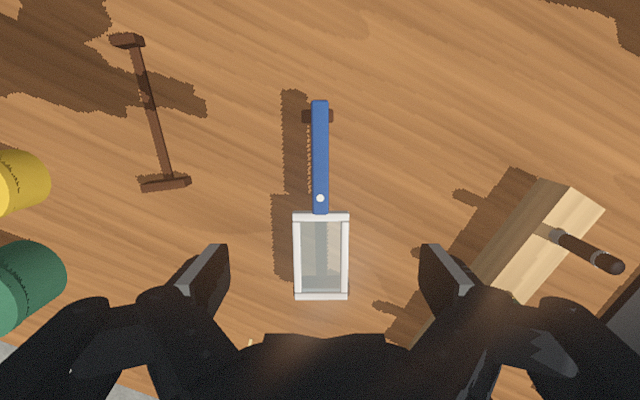

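View pics/w2m.png

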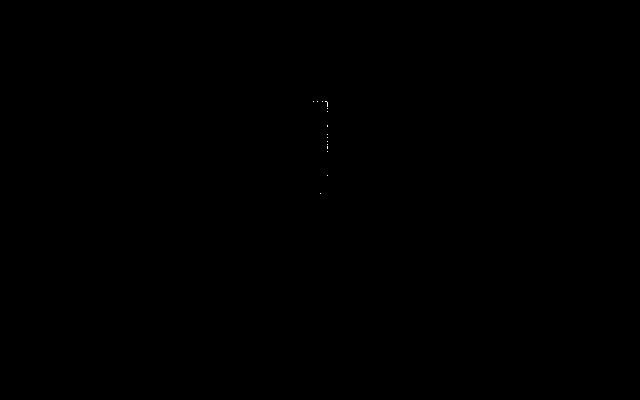

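Wrist view: the blue handle runs from about (319,100) to (321,213). The white frame is at (320,255). The mask was too tight for the handle, so I'll loosen it.

```bash
python3 - <<'E'
from h import *
s=np.load('pics/w2_s.npz'); im=np.load('pics/w2.npy'); K,W=cam('wrist',s)
h=cv2.cvtColor(im,cv2.COLOR_RGB2HSV).astype(int); print(h[150,320])
m=(h[:,:,0]>100)&(h[:,:,0]<125)&(h[:,:,1]>100)&(h[:,:,2]>130)
for r in rect(m,.05,K,W,300): print('blue',r)
H=np.radians(26.4);u=np.array([np.cos(H),np.sin(H)])
print('grip pt',np.array([.615,-.2772])-.1*u)
E
```

```text
[108 125 169]
blue (1588.0, [320.0, 157.0], [512.4, -328.6], [115.5, 15.9], 25.9)
grip pt [ 0.52542882 -0.32166352]
```

Emit:
{"api": "jog_arm", "payload": {"moves": [[[-0.002, -0.004, -0.05], 0, 0], [[0, 0, -0.06], 0, 0], [[0, 0, -0.06], 0, 0], [[0, 0, -0.03], 0, 0], [[0, 0, -0.007], 0, 0], [[0, 0, 0], 0, 0]]}}

```text
time: 3.62
tcp_pos: [0.5259, -0.3232, 0.0255]
ee_rot: [-1.542, -0.361, 0.36]
force: [-0.4, 1.0, 0.6]
finger_gap: 0.0854
```

```bash
python3 look.py w3
```

```text
t 3.625 tcp [ 0.5259 -0.3232  0.0255] head 26.33 tooly [ 1.1e-03 -9.0e-04 -1.0e+00] gap 0.08544067084370062 F [-0.38  0.96  0.61]
```

View pics/w3.png

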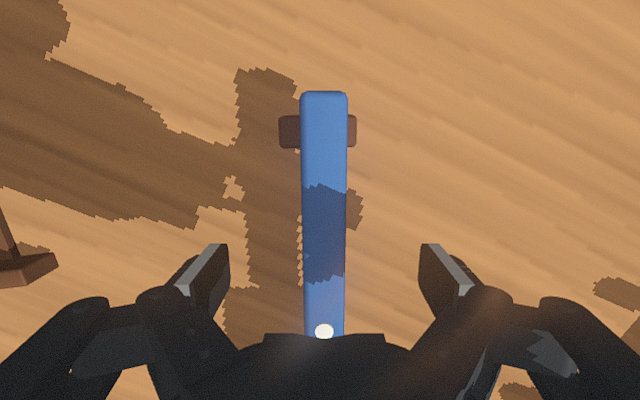

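The handle, centred at column 324, lies midway between the fingers at columns 228 and 421. I'll close the gripper.

Emit:
{"api": "jog_arm", "payload": {"moves": [[[0, 0, 0], 0, 1], [[0, 0, 0], 0, 1], [[0, 0, 0], 0, 1], [[0, 0, 0], 0, 1], [[0, 0, 0], 0, 1], [[0, 0, 0], 0, 1], [[0, 0, 0], 0, 1], [[0, 0, 0], 0, 1]]}}

```text
time: 4.68
tcp_pos: [0.5252, -0.324, 0.0247]
ee_rot: [-1.541, -0.36, 0.359]
force: [-0.3, 0.7, 4.4]
finger_gap: 0.0165
```

Emit:
{"api": "jog_arm", "payload": {"moves": [[[0, 0, 0.01], 0, 1], [[0, 0, 0.01], 0, 1], [[0, 0, 0], 0, 1], [[0, 0, 0], 0, 1]]}}

```text
time: 5.18
tcp_pos: [0.5248, -0.3235, 0.0441]
ee_rot: [-1.54, -0.359, 0.359]
force: [-0.7, -0.0, -2.5]
finger_gap: 0.0169
```

```bash
python3 look.py w4; python3 -c "
from h import *
im=read_camera('scene');cv2.imwrite('pics/s4.png',cv2.resize(im[120:270,200:420,::-1],(0,0),fx=3.5,fy=3.5))"
```

```text
t 5.175 tcp [ 0.5248 -0.3235  0.0441] head 26.25 tooly [-2.e-04  2.e-04 -1.e+00] gap 0.016935770221847477 F [-0.7  -0.   -2.49]
```

View pics/w4.png

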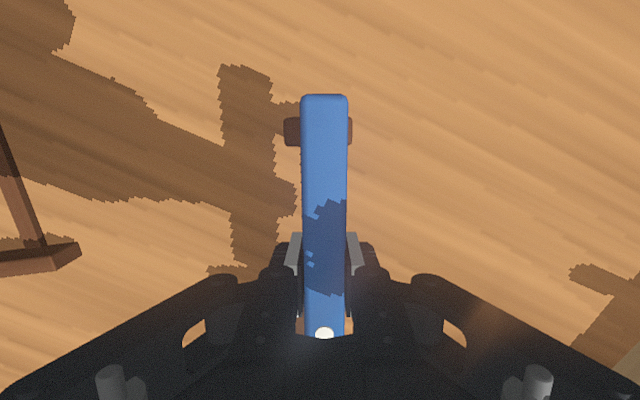

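View pics/s4.png

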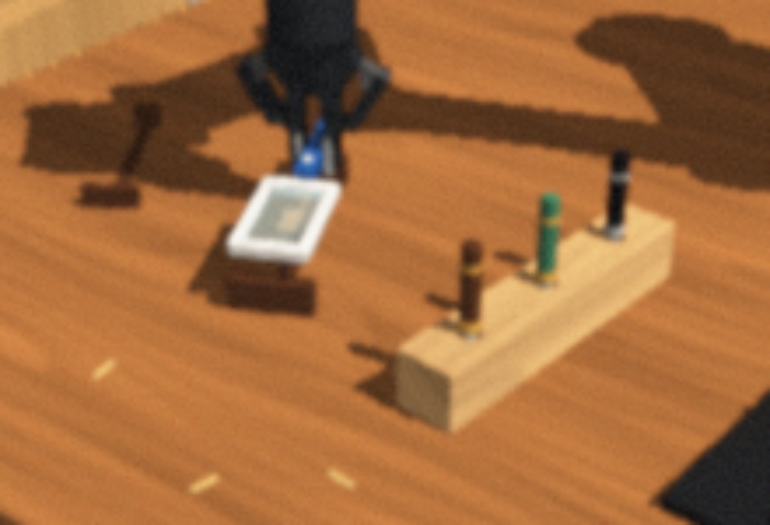

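The magnifier is lifted and level: the tail is still at row 94, and the gap is 17 mm. The scene view shows it clear of the rest. I'll raise it and carry it over.

Emit:
{"api": "jog_arm", "payload": {"moves": [[[0, 0, 0.02], 0, 1], [[0, 0, 0.03], 0, 1], [[0, 0, 0.035], 0, 1], [[0, 0, 0.035], 0, 1], [[0, 0, 0.025], 0, 1], [[0, 0, 0.015], 0, 1], [[0, 0, 0], 0, 1], [[0, 0.01, 0], -0.5, 1]]}}

```text
time: 6.28
tcp_pos: [0.5243, -0.3133, 0.203]
ee_rot: [-1.54, -0.35, 0.352]
force: [-0.2, -0.3, -2.2]
finger_gap: 0.0175
```

Emit:
{"api": "jog_arm", "payload": {"moves": [[[-0.001, 0.02, 0], -1, 1], [[-0.001, 0.03, 0], -1, 1], [[-0.001, 0.04, 0], -1, 1], [[-0.001, 0.04, 0], -1, 1], [[-0.001, 0.04, 0], -1, 1], [[-0.001, 0.04, 0], -1, 1], [[-0.001, 0.04, 0], -1, 1], [[-0.001, 0.04, 0], -1, 1]]}}

```text
time: 7.28
tcp_pos: [0.5156, -0.0216, 0.2027]
ee_rot: [-1.556, -0.241, 0.245]
force: [0.2, -0.9, -2.0]
finger_gap: 0.0173
```

Emit:
{"api": "jog_arm", "payload": {"moves": [[[0, 0.04, 0], -1, 1], [[0, 0.04, 0], -1, 1], [[0, 0.04, 0], -1, 1], [[0, 0.04, 0], -1, 1], [[0, 0.03, 0], -1, 1], [[0, 0.015, 0], -1, 1], [[0, 0.006, 0], -0.5, 1], [[0, 0, 0], 0, 1]]}}

```text
time: 8.28
tcp_pos: [0.5163, 0.1874, 0.2035]
ee_rot: [-1.565, -0.153, 0.156]
force: [-0.3, -0.7, -1.6]
finger_gap: 0.0169
```

```bash
python3 look.py w5; python3 -c "
from h import *
im=read_camera('scene');cv2.imwrite('pics/s5.png',im[:,:,::-1]);np.save('pics/s5.npy',im)
im=read_camera('top');np.save('pics/t5.npy',im);cv2.imwrite('pics/t5.png',cv2.resize(im[170:310,140:440,::-1],(0,0),fx=2.6,fy=2.6))"
```

```text
t 8.275 tcp [0.5163 0.1874 0.2035] head 11.28 tooly [-1.6e-03 -4.0e-04 -1.0e+00] gap 0.016883906560966732 F [-0.26 -0.67 -1.58]
```

View pics/w5.png

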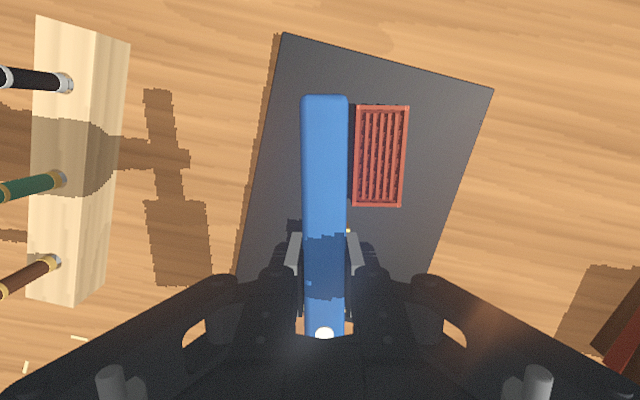

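View pics/s5.png

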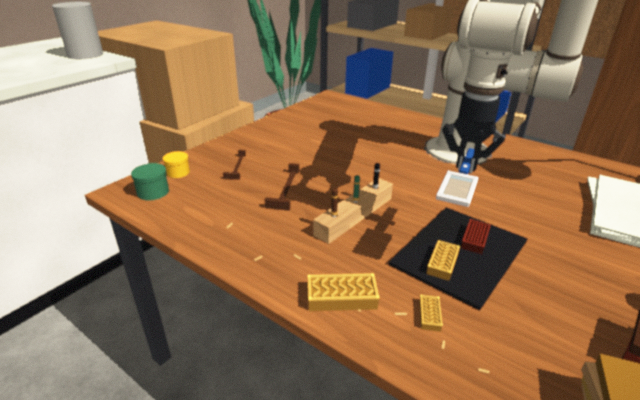

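View pics/t5.png

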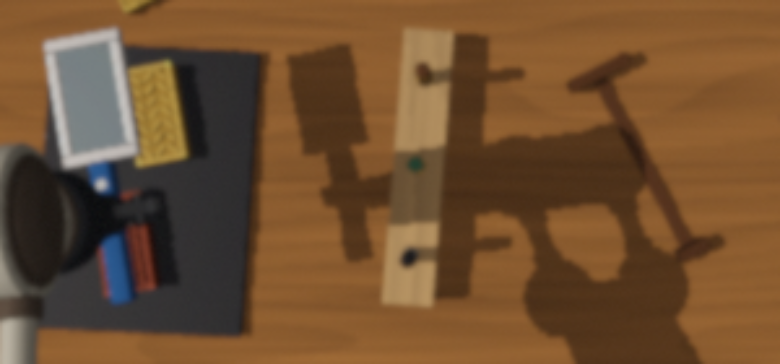

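The carry worked: the handle is at the same pixels in the wrist view, so there was no slip. The knives and blocks look undisturbed. I'll descend partway and check.

Emit:
{"api": "jog_arm", "payload": {"moves": [[[0, 0, -0.02], 0, 1], [[0, 0, -0.03], 0, 1], [[0, 0, -0.03], 0, 1], [[0, 0, -0.03], 0, 1], [[0, 0, -0.02], 0, 1], [[0, 0, -0.013], 0, 1], [[0, 0, 0], 0, 1], [[0, 0, 0], 0, 1]]}}

```text
time: 9.43
tcp_pos: [0.5179, 0.1873, 0.0624]
ee_rot: [-1.565, -0.156, 0.153]
force: [-0.8, 0.9, -1.8]
finger_gap: 0.0172
```

```bash
cat > chk.py <<'E'
import sys
from h import *
n=sys.argv[1]
ims={k:read_camera(k) for k in ('scene','top')}
zt=float(sys.argv[2])  # frame top height
u=np.array([np.cos(np.radians(11.3)),np.sin(np.radians(11.3))])
for k,im in ims.items():
    np.save(f'pics/{n}{k}.npy',im); K,W=cam(k)
    c=proj([[.616,.209,zt]],K,W)[0].astype(int)
    x0,y0=c-[60,50]; cv2.imwrite(f'pics/{n}{k}.png',cv2.resize(im[y0:y0+100,x0:x0+130,::-1],(0,0),fx=6,fy=6,interpolation=cv2.INTER_NEAREST))
    h=cv2.cvtColor(im,cv2.COLOR_RGB2HSV).astype(int)
    m=(h[:,:,1]<75)&(h[:,:,2]>105); q=np.zeros_like(m); q[y0:y0+100,x0:x0+130]=1
    for r in rect(m&q,zt,K,W,100)[:2]: print(k,r)
E
python3 look.py w6; python3 chk.py c6 0.077
```

```text
t 9.425 tcp [0.5179 0.1873 0.0624] head 11.24 tooly [ 1.9e-03  2.0e-04 -1.0e+00] gap 0.017208968324607617 F [-0.81  0.92 -1.8 ]
scene (1013.0, [446.0, 243.0], [620.9, 208.7], [126.5, 68.0], 10.9)
top (1182.0, [156.0, 247.0], [529.0, 303.8], [113.6, 79.4], -87.5)
top (1079.0, [194.0, 211.0], [618.5, 208.6], [114.7, 67.4], 11.4)
```

View pics/c6scene.png

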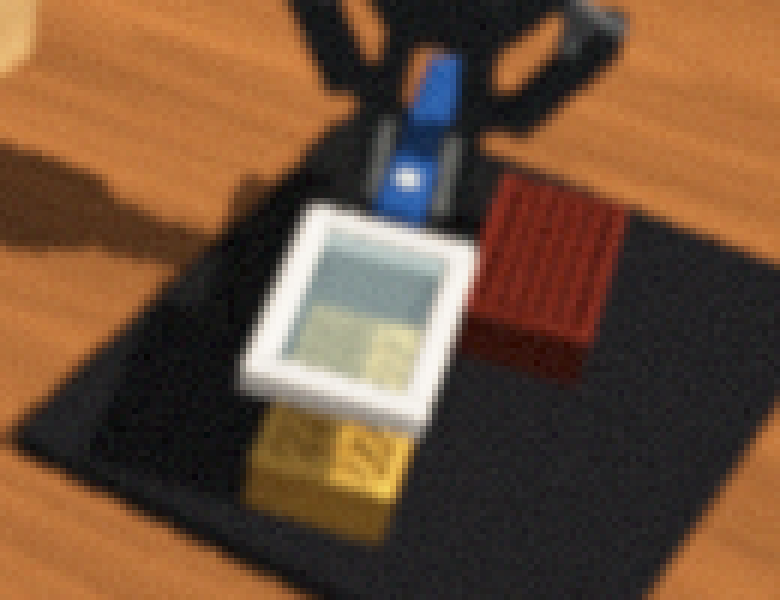

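View pics/c6top.png

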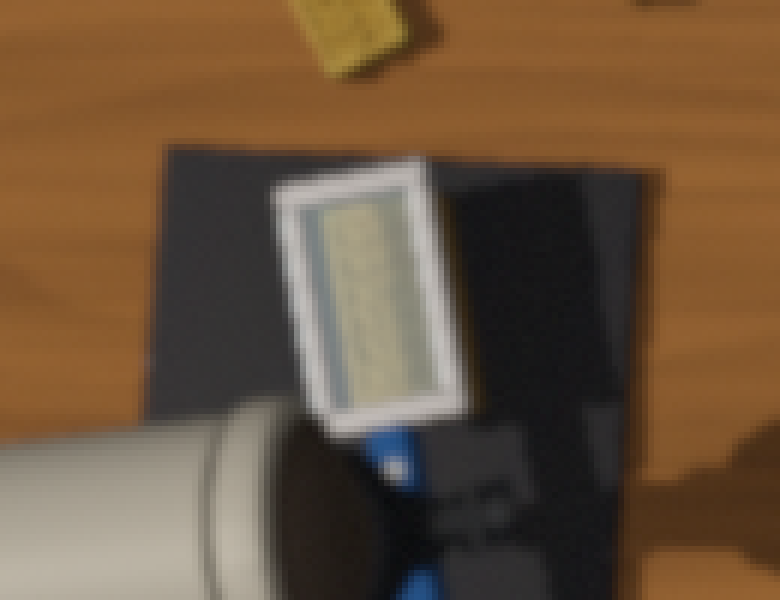

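Both views show the frame level over the golden block, yaw about 11.3°, roughly 1.5 mm too far in +x. I'll make the last descent and the trim.

Emit:
{"api": "jog_arm", "payload": {"moves": [[[-0.001, 0, -0.006], 0, 1], [[-0.0005, 0, -0.005], 0, 1], [[0, 0, -0.004], 0, 1], [[0, 0, 0], 0, 1], [[0, 0, 0], 0, 1], [[0, 0, 0], 0, 1]]}}

```text
time: 10.32
tcp_pos: [0.5157, 0.1873, 0.0465]
ee_rot: [-1.565, -0.155, 0.154]
force: [0.6, 0.4, -1.9]
finger_gap: 0.0168
```

```bash
python3 look.py w7; python3 chk.py c7 0.0625
```

```text
t 10.325 tcp [0.5157 0.1873 0.0465] head 11.25 tooly [ 5.e-04  1.e-04 -1.e+00] gap 0.01684683206512885 F [ 0.59  0.37 -1.93]
scene (1011.5, [445.0, 248.0], [620.3, 209.3], [126.0, 67.5], 11.2)
top (1157.5, [159.0, 248.0], [528.0, 303.2], [118.5, 77.7], -88.1)
top (1034.5, [196.0, 212.0], [615.6, 207.9], [113.7, 67.2], 11.4)
```

View pics/c7scene.png

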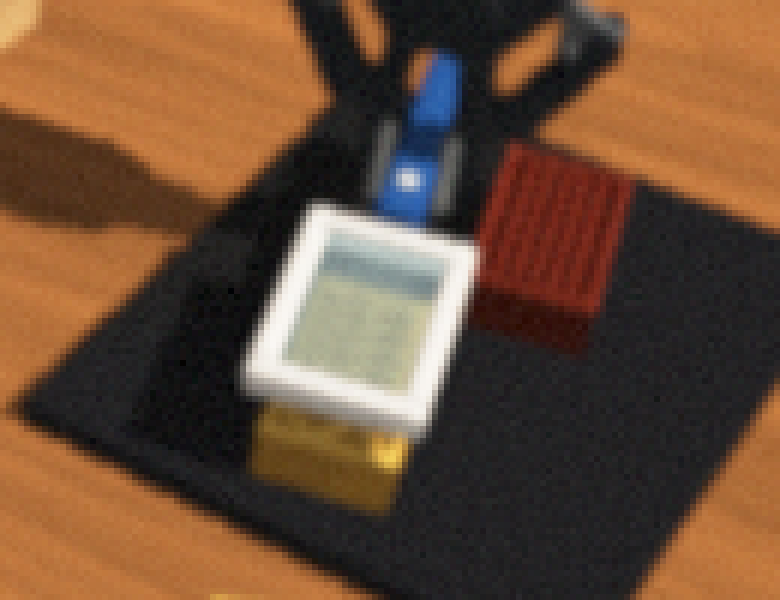

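View pics/c7top.png

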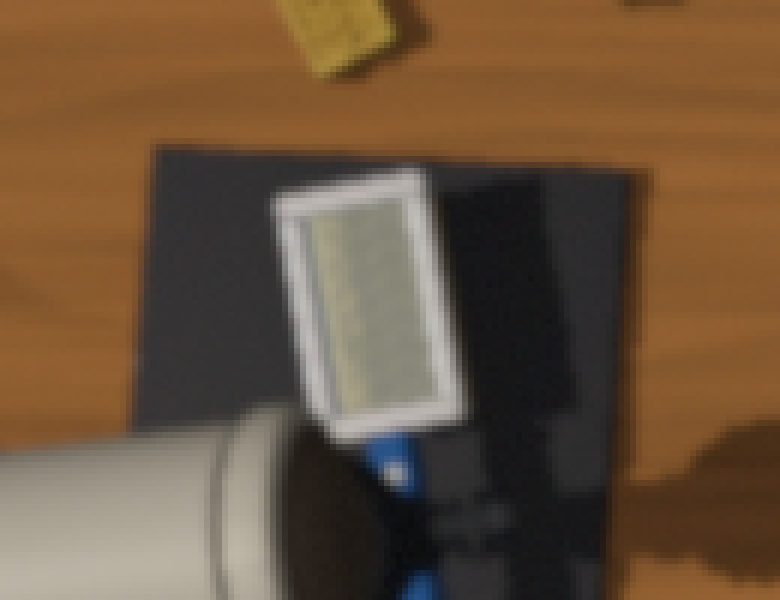

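View pics/w7.png

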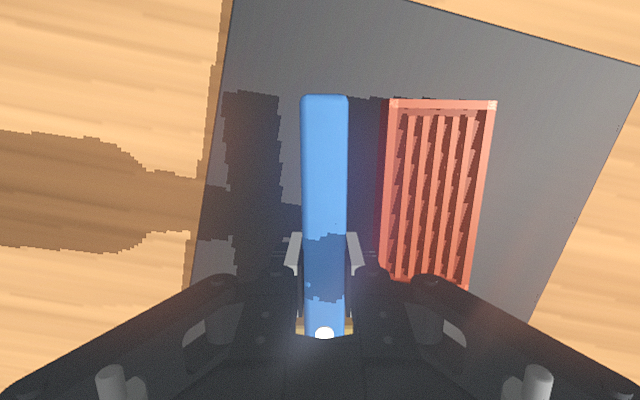

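```bash
python3 - <<'E'
from h import *
def org(k,zt):
    K,W=cam(k); c=proj([[.616,.209,zt]],K,W)[0].astype(int); return c-[60,50]
def tri(ps,pt,zt):
    A=[];b=[]
    for k,p in(('scene',ps),('top',pt)):
        K,W=cam(k); uv=org(k,zt)+(np.array(p)+.5)/6-.5
        d=cast(uv,0,K,W)[0]-W[:3,3]; d/=np.linalg.norm(d); P=np.eye(3)-np.outer(d,d); A.append(P);b.append(P@W[:3,3])
    return np.linalg.solve(A[0]+A[1],b[0]+b[1])
z=.0625
for n,a,b in [('handle-left',(312,205),(466,414)),('handle-right',(480,243),(330,440)),('far-left',(244,376),(424,172)),('far-right',(432,418),(275,194)),('dot',(408,178),(396,473))]:
    print(n,(tri(a,b,z)*1000).round(1))
s=sensors.read_state(); print(s['tcp_pos'],s['force'],np.abs(s['joint_vel']).max())
# golden/red shift check in scene: compare with start
a=np.load('pics/scene0.npy').astype(int);b=np.load('pics/c7scene.npy').astype(int)
def cen(im,lo):
    h=cv2.cvtColor(im.astype(np.uint8),cv2.COLOR_RGB2HSV).astype(int); m=lo(h); q=np.zeros_like(m);q[215:255,455:500]=1;m&=q; y,x=np.nonzero(m); return x.mean(),y.max(),x.max(),m.sum()
red=lambda h:((h[:,:,0]<7)|(h[:,:,0]>172))&(h[:,:,1]>140)&(h[:,:,2]>50)
print('red',cen(a,red),cen(b,red))
d=np.abs(a-b).max(2); print('rack diff',d[160:240,305:400].mean(), 'gold front diff', np.abs(a-b)[268:280,430:458].mean())
E
```

```text
handle-left [569.1 165.2  62.2]
handle-right [556.8 225.5  63.8]
far-left [675.6 187.1  58.1]
far-right [664.6 251.   64.3]
dot [543.5 192.   72.3]
[0.51561825 0.18730705 0.04645125] [ 0.64390415 -0.34562283 -2.00392991] 0.0016038341065626772
red (np.float64(475.7511961722488), np.int64(252), np.int64(490), np.int64(627)) (np.float64(476.16474464579903), np.int64(252), np.int64(490), np.int64(607))
rack diff 34.429078947368424 gold front diff 9.202380952380953
```

Triangulated frame-top corners average z ≈ 62 mm and the handle dot 72 mm, so the underside is about 51 mm up, roughly 15 mm above the face. The centre is 1–2 mm low in y. I'll trim that and make a final check.

Emit:
{"api": "jog_arm", "payload": {"moves": [[[0.0005, 0.001, 0], 0, 1], [[0, 0, 0], 0, 1], [[0, 0, 0], 0, 1], [[0, 0, 0], 0, 1], [[0, 0, 0], 0, 1], [[0, 0, 0], 0, 1]]}}

```text
time: 11.22
tcp_pos: [0.516, 0.1883, 0.0463]
ee_rot: [-1.565, -0.154, 0.154]
force: [0.7, -0.6, -2.8]
finger_gap: 0.017
```

```bash
python3 look.py w8; python3 chk.py c8 0.063; python3 -c "
from h import *
im=np.load('pics/c8scene.npy');cv2.imwrite('pics/s8.png',cv2.resize(im[130:310,260:540,::-1],(0,0),fx=2.8,fy=2.8))"
```

```text
t 11.225 tcp [0.516  0.1883 0.0463] head 11.25 tooly [ 1.e-04  0.e+00 -1.e+00] gap 0.01701168830996316 F [ 0.7  -0.57 -2.75]
scene (1018.0, [446.0, 248.0], [621.6, 210.5], [125.9, 67.3], 11.3)
top (1162.0, [158.0, 248.0], [529.2, 304.3], [115.9, 80.1], -88.1)
top (1037.5, [196.0, 212.0], [616.0, 208.6], [113.8, 67.2], 11.2)
```

View pics/s8.png

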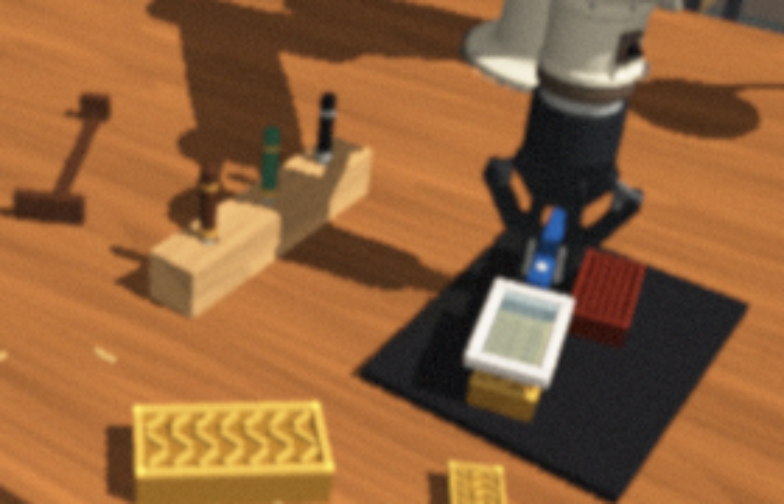

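The view shows the magnifier at (522,330) held level over the golden block. The red block and all three knives are standing where they were. I'm handing in.

```bash
python3 -c "
from workcell import env
print(env.close_job())"
```

```text
the job is handed in; nothing more can be done
None
```

I gripped the magnifier by its blue handle, lifted it and carried it over the rack with its underside about 0.2 m up. It is now held over the golden block on the slab, handle pointing toward the robot. I handed the job in at about 11.3 s of the 40 s.

**Centring:** the last top view puts the window centre at (616.0, 208.6) mm. The block was measured at about (616, 209) mm.

**Alignment:** the magnifier's yaw is 11.2° against 11.3° for the block, and the tool axis is vertical to within 0.1°.

**Height:** the underside is about 15–16 mm above the carved face. This comes from the arm's height reading and from a two-camera check made just before the last 1 mm sideways trim.

**Grip:** it held without visible slip, with a steady 17 mm finger gap and only about the magnifier's weight on the wrist.

**Surroundings:** by eye in the last scene view, the knives and both blocks stand where they were. For the red block, the image position also matched the start. A pixel comparison of the rack area was no use because the arm's shadow had moved across it.

**Disagreements:**
- The scene camera alone put the centre 5–6 mm farther out in x. I discounted that because its mask also takes in the frame's front side face.
- In the two-camera check, one frame corner read 58 mm high against 62–64 mm for the other three. I put this down to reading the pixels by hand, though it leaves the levelness check less exact at that corner.

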